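Lower the electrode with one turn of the hand wheel

ROBOT

A 6-joint arm with a two-finger parallel gripper is mounted at the origin on the work surface. World frame = base frame: x ahead of the robot, y to its left, z up, the work surface at z = 0. Lengths are in mm, angles in rad, forces in N, time in s.
With the tool pointing down it reaches from about 275 to 725 mm from the base axis. Payload 15.9 kg.
Tool frame: the origin (TCP) lies between the finger pads; the fingertips stand 25 mm ahead of it and the grasp point (between the pads) lies 6 mm ahead of it; z points along the fingers, y is the line along which they close (so a half turn about z gives the same grasp; the last joint's range is limited). The gripper opens to 85 mm and grips with 20 to 120 N. Pads are 22 mm wide; open, the fingers measure 114 mm over their backs; the gripper's body (76 mm by 85 mm) begins 54 mm behind the grasp point. The pads swing forward as they close: fully open they stand 13 mm farther back than shut.
Start: joints at [-1.224, 0.213, -0.034, 1.323, 0, 1.571], TCP at [169.938, -470.22, 256.306] pointing down, gripper open.
Joint ranges: [-2.98, 2.98], [-0.74, 1.72], [-1.14, 1.35], [-2.1, 2.04], [-1.57, 1.44], [-3.14, 3.14]. Speed limits (rad/s): [1.89, 1.89, 2.39, 2.57, 3.14, 3.14].

INTERFACE

Orientations are given as a 3x3 rotation matrix whose columns are the frame's x, y, z axes.
In Python, from station import env gives the robot as it stands. The module is installed in compiled form; this text tells all that it offers.
- The arm moves only by the tool move_arm, never from a script. Its argument "motion" is a list of rows, each an object with "claw": the gripper's target within -1 to 1 (fully open at 1, half-way at 0, shut at -1); "travel": the shift along the tool's x, y, z in mm, a list of three; "angular": the turn, a rotation vector about the tool's x, y, z in degrees, a list of three. In form: [{"claw": claw, "travel": [tx, ty, tz], "angular": [wx, wy, wz]}, ...]. A call has 1 to 10 rows; each row shifts and turns the commanded pose from where the row before left it, along the tool's axes as they then stand; what a row does not reach is not made up. A row lasts 1/8 s, in which the tool goes at most 62.5 mm and 10.7 degrees, less where a joint would pass 70% of its speed; a pose out of reach is approached as far as the arm can. A call is refused whole if a number of a shift passes 62.5 or a number of a turn 10.7, either way. A call with a gripper value outside its range is refused whole. The fingers move at their own pace and stop on an object; "squeeze" is the grip in N (left out, the last holds). Time passes only in rows, so rows that do not move let the fingers close. It gives the time, the measured TCP pose, the force, the opening and the grip force at its end, in the units of the state.
- env.observe(): the state, without advancing time (a new reading comes with each control period).
- env.grab_frame(name): name is "side" or "top"; returns a dict with "color" (420x560x3 uint8, red, green, blue), "depth" (420x560 float32, mm along the optical axis (not along the pixel's ray), 0 where there is no reading), "intrinsics" (3x3 intrinsics, pixels), "world_to_cam" (4x4, takes a point from world to camera coordinates). Camera axes: x right, y up, looking along -z (the intrinsics and any distortion apply to the point x, -y, -z); pixel columns grow to the right and rows downward; lengths in mm; the calibration is good to about 2 mm. A picture is of the moment at which its call begins.
- env.finish_job(): hands the job in; it is judged then, once.
The state is a dict: "clock": time; "q": joint angles; "qvel": joint speeds; "effort": joint torques, N m; "eef_pos": TCP position; "tcp_rot": TCP orientation; "contact_force": force on the tool from outside, world axes, zero at the start; "moment": the same for the moment, N m; "grip_width": finger opening in mm; "gripper_force": force on a finger pad.
Only numpy, scipy, OpenCV 4.12 (cv2) and the standard library are available. Lean on these libraries where they do the work, as an engineer would, in place of code of your own. Each camera call takes 0.05 s, during which the arm holds its last target. There are 200 camera calls.

TASK

Lower the measuring electrode into its beaker by turning the stand's flat hand wheel exactly one full turn clockwise, seen from above, so that its upright handle comes back over the fixed pointer where it started; stop there and do not run on past it. Push the handle round gently with the fingertips or the outside of the fingers, without gripping it, and finish with the hand clear. Leave the beaker, wash bottle, flask and vial standing where they are.

Things in the scene. Friction and masses are not known exactly. Their poses are not given: they have to be found in the camera images.
- wheel (a joint): Angle of the steel hand wheel in rad. It reads 0 at the start (against the end stop, so it cannot turn the other way) and grows as the wheel turns clockwise seen from above; one full turn is 6.283, the other end stop is at 11. Friction makes it need 3 to 4 N at the handle; it does not coast and stays where it is left. One turn lowers the electrode 40 mm.
- hub (a point): Centre of the wheel on its axis, on top of the hub (34 mm diameter), 90 mm above the bench. The vertical axis passes through it. The wheel lies flat on a vertical axis: a 132 mm (over all) round rim of 12 mm bar, three spokes, rim top 86 mm above the bench.
- handle: Upright black plastic handle on the wheel's rim, free to revolve about its own axis, 60 mm from the wheel's axis, round, 18 to 20 mm in diameter; the origin is at its foot, 84 mm above the bench, z up; it stands 56 mm high, to 140 mm above the bench, carried round by the wheel.
- handle_mid (a point): Centre of the handle, 115 mm above the bench, on the handle's axis.
- handle_top (a point): Top of the handle, 140 mm above the bench, on the handle's axis; axes as the handle's, z up.
- pointer_tip (a point): Tip of the fixed pointer, a flat black finger 10 mm wide that reaches out from the wheel's post below the rim, to 100 mm from the wheel's axis, its top 62 mm above the bench. It marks the handle's direction at the start, and points any way round.
- probe_tip (a point): Lower tip of the electrode (blue rod, 13 mm diameter, held by an arm on a 320 mm high column about 0.23 m from the wheel's axis). At the start about 8 mm above the beaker's rim, after one turn about 32 mm below it.
- beaker: Glass beaker, loose, 68 mm diameter at the rim, 80 mm high, standing on the 14 mm thick base plate of the stand under the electrode; origin at the centre of its underside, z up.
- wash_bottle: White plastic wash bottle with a bent spout, loose, 68 mm diameter, 198 mm high; origin at the centre of its underside, z up.
- flask: Green glass conical flask, loose, 82 mm diameter at the foot, 120 mm high; origin at the centre of its underside, z up.
- vial: Small glass vial with a white cap, loose, 32 mm diameter, 60 mm high; origin at the centre of its underside, z up.
Things that resemble listed ones, but are neither listed nor needed, are in the scene too. Of the things like the wash_bottle, leave any that is blue; of the rest the larger one is meant.

How it is judged:
By the outcome, as a careful person would: the job done as asked, in the order asked, and still so for the second after the job is handed in, with the robot touching nothing.
It also fails if it takes over 58 s, if anything falls off the work surface, if the arm or the gripper's body presses on something with over 40 N, if the wrist force passes 120 N, or if a joint passes its speed limit or range.

## Working session

There is one attempt and no reset: what is moved stays moved. The work goes in short steps, Python scripts to look and compute and a tool call to move; the robot and the scene stay as the last step left them, time stands still between calls to the robot, and variables do not carry over. Pictures are saved under pics/ and viewed, at most 10 in all, crops included, and the job is handed in when it is done.

Besides the shell and the picture viewer there is one more tool, called in YAML: its name, and indented under it one key for each argument. move_arm: Moves the arm, as the interface text tells. Its arguments: {"type":"object","properties":{"motion":{"type":"array"},"squeeze":{"type":"number"}},"required":["motion"]}

```bash
mkdir -p pics; cat > h.py <<'E'
import numpy as np, cv2
from station import env
def grab(n):
    f=env.grab_frame(n); np.savez(f'{n}.npz',**f); return f
def world(f):
    d=f["depth"].astype(float); K=f["intrinsics"]; h,w=d.shape
    u,v=np.meshgrid(np.arange(w),np.arange(h))
    x=(u-K[0,2])/K[0,0]*d; y=(v-K[1,2])/K[1,1]*d
    P=np.stack([x,-y,-d,np.ones_like(d)],-1)
    return (P@np.linalg.inv(f["world_to_cam"]).T)[...,:3]
def save(f,name,crop=None,s=1):
    im=f["color"][...,::-1]
    if crop: im=im[crop[1]:crop[3],crop[0]:crop[2]]
    cv2.imwrite('pics/'+name,cv2.resize(im,None,fx=s,fy=s,interpolation=cv2.INTER_CUBIC))
E
python3 - <<'E'
from h import *
a=grab("top");b=grab("side")
save(a,"top0.png",s=1.4);save(b,"side0.png",s=1.4)
for f in(a,b): print(f["intrinsics"],np.linalg.inv(f["world_to_cam"]).round(2))
print(env.observe())
E
```

```text
[[535.50748874   0.         273.10885468]
 [  0.         535.50748874 213.93497703]
 [  0.           0.           1.        ]] [[-1.00000e-01  9.70000e-01 -2.10000e-01  3.34960e+02]
 [-1.00000e+00 -9.00000e-02  2.00000e-02  6.42000e+01]
 [-0.00000e+00  2.10000e-01  9.80000e-01  1.33493e+03]
 [ 0.00000e+00  0.00000e+00  0.00000e+00  1.00000e+00]]
[[478.14332076   0.         282.56497494]
 [  0.         478.14332076 200.79042159]
 [  0.           0.           1.        ]] [[-9.8000e-01  1.4000e-01 -1.0000e-01  4.7376e+02]
 [-1.7000e-01 -7.5000e-01  6.4000e-01  7.1952e+02]
 [ 1.0000e-02  6.4000e-01  7.6000e-01  8.8858e+02]
 [ 0.0000e+00  0.0000e+00  0.0000e+00  1.0000e+00]]
{'clock': 0.1, 'q': array([-1.22404131e+00,  2.13318892e-01, -3.49710023e-02,  1.32351411e+00,
       -3.15710264e-05,  1.57082570e+00]), 'qvel': array([-0.00045016, -0.00046791,  0.00253464,  0.00038488, -0.0006788 ,
       -0.00080783]), 'effort': array([-7.44438566e-04, -6.87249541e+01,  4.87803483e+01,  1.23482294e-02,
        1.11913891e-04,  6.22679704e-05]), 'eef_pos': array([ 169.82031901, -469.9806442 ,  255.86973214]), 'tcp_rot': array([[ 9.40490435e-01,  3.39819958e-01, -3.72148196e-04],
       [ 3.39820160e-01, -9.40489969e-01,  9.36969797e-04],
       [-3.16006088e-05, -1.00767459e-03, -9.99999492e-01]]), 'contact_force': array([-0.33752506, -0.30133144,  0.07542746]), 'moment': array([-0.03055216,  0.02365547,  0.01766713]), 'gripper_force': 0.0, 'grip_width': 85.21292629850375}
```

View pics/top0.png

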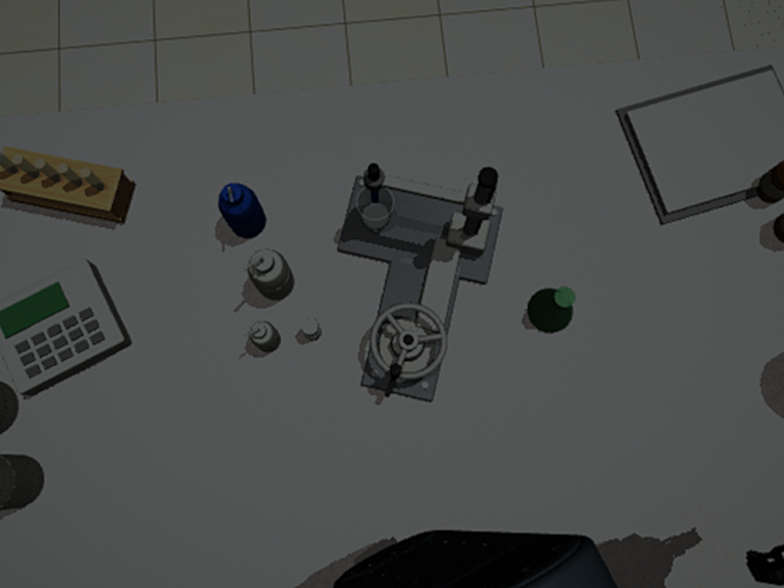

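View pics/side0.png

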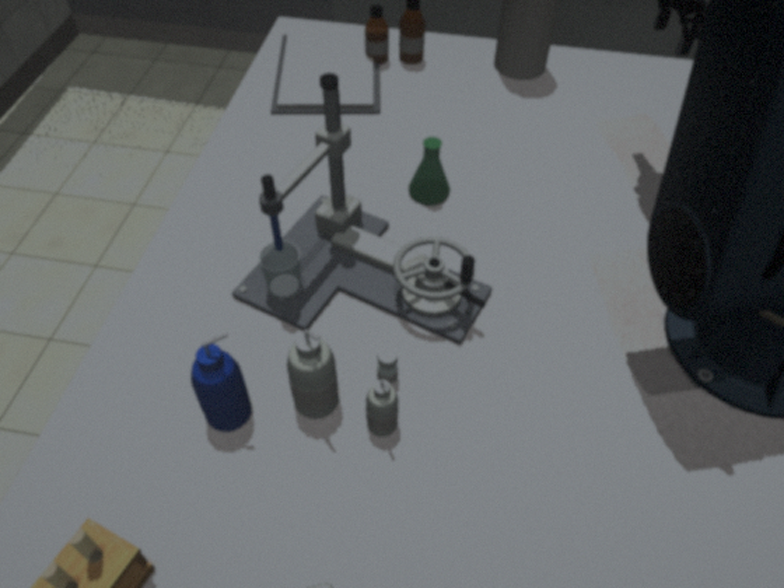

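Top view: wheel hub at about (408,340) in the 1.4x picture, handle at (396,370), electrode and beaker (375,205), column (478,210). Wash bottles: blue (241,210), large white (270,273), and small white (264,335). The large white one is meant; I only have to keep clear of all three. Flask (550,308), vial (311,328).

```bash
python3 - <<'E'
from h import *
from scipy.optimize import least_squares
for n in("top","side"):
    f=dict(np.load(n+".npz")); W=world(f)
    c=np.array([291,243]) if n=="top" else np.array([310,189])
    v,u=np.mgrid[:420,:560]
    near=(np.hypot(u-c[0],v-c[1])<50)
    rim=near&(W[...,2]>78)&(W[...,2]<92)
    P=W[rim]; 
    r=least_squares(lambda p:np.hypot(P[:,0]-p[0],P[:,1]-p[1])-p[2],[*np.median(P[:,:2],0),60],loss='soft_l1',f_scale=3)
    d=np.hypot(*(P[:,:2]-r.x[:2]).T); print(n,"rimfit",r.x,len(P),"hub by disc",P[d<20].mean(0))
    H=W[near&(W[...,2]>98)&(W[...,2]<145)]
    d=np.hypot(*(H[:,:2]-r.x[:2]).T); k=H[(d<85)]
    print("handle pts",len(k),k.mean(0),k.min(0),k.max(0)); t=k[k[:,2]>136]; print("top",len(t),t.mean(0) if len(t) else 0)
    B=W[near&(W[...,2]>54)&(W[...,2]<68)]; d=np.hypot(*(B[:,:2]-r.x[:2]).T); q=B[(d>78)&(d<115)]; print("pointer",len(q),q.mean(0) if len(q) else 0)
    for nm,(a,b) in dict(flask=(550,308),vial=(311,328),small=(264,335),big=(270,273),probe=(375,175),col=(487,178),colbase=(466,235)).items():
        if n=="top": 
            a,b=int(a/1.4),int(b/1.4); print(nm,W[b-2:b+3,a-2:a+3].reshape(-1,3).mean(0).round())
save(dict(np.load("top.npz")),"crop.png",(240,200,345,300),6)
E
```

```text
top rimfit [527.54824229   7.01115023  57.08595143] 1045 hub by disc [526.89339504   6.8131762   88.63907193]
handle pts 70 [473.39951612  34.71116414 136.53660963] [465.60255469  26.3784572   99.53773017] [484.55512865  42.89767212 144.22084896]
top 56 [474.80914188  34.58563374 140.7620326 ]
pointer 39 [449.66598157  47.83697351  62.45867617]
flask [ 561. -240.   71.]
vial [568. 171.  60.]
small [557. 248.  97.]
big [653. 227. 133.]
probe [764.  41. 244.]
col [ 713. -116.  323.]
colbase [ 708. -112.   67.]
side rimfit [526.67462223   7.26149599  56.62066904] 978 hub by disc [526.28737022  12.41058227  87.71959194]
handle pts 161 [472.83175103  38.22355623 126.16688157] [462.99896282  21.11892132  98.16063788] [482.80536355  45.16105485 143.53830988]
top 59 [473.00672438  34.84602999 140.14852677]
pointer 48 [447.06577657  47.51728301  61.92271616]
```

View pics/crop.png

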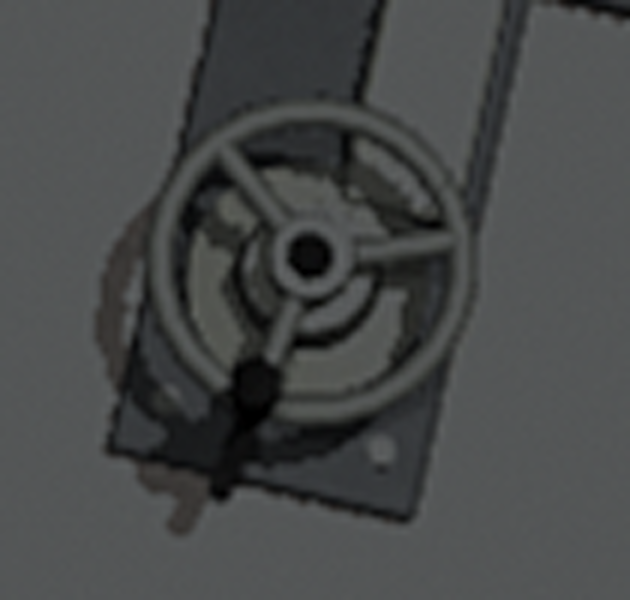

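Hub is at (527,7). The handle bears 152.4° and the pointer 152.6° from it; handle radius 59.8 mm and top z 140 both fit the description. Plan: fingers shut, tip at z≈95, push along the tangent. I'll do it in two half turns with one re-approach, because of the last joint's range.

move_arm:
  motion:
    - {"claw":-1,"travel":[43,-35,0],"angular":[0,0,0]}
    - {"claw":-1,"travel":[43,-35,0],"angular":[0,0,0]}
    - {"claw":-1,"travel":[43,-35,0],"angular":[0,0,0]}
    - {"claw":-1,"travel":[43,-35,0],"angular":[0,0,0]}
    - {"claw":-1,"travel":[43,-35,0],"angular":[0,0,0]}
    - {"claw":-1,"travel":[43,-35,0],"angular":[0,0,0]}
    - {"claw":-1,"travel":[43,-35,0],"angular":[0,0,0]}
    - {"claw":-1,"travel":[43,-35,0],"angular":[0,0,0]}
    - {"claw":-1,"travel":[43,-35,0],"angular":[0,0,0]}
    - {"claw":-1,"travel":[40,-31,0],"angular":[0,0,-10]}
  squeeze: 20

```text
clock: 1.35
eef_pos: [454.5, 2.3, 256.2]
tcp_rot: [[0.865, 0.501, -0.0], [0.501, -0.865, -0.0], [-0.0, -0.0, -1.0]]
contact_force: [0.9, -0.7, -0.3]
grip_width: 0.5
gripper_force: 0.0
```

```bash
cat >> h.py <<'E'
HUB=np.array([527.,7.])
def st():
    o=env.observe(); R=o["tcp_rot"]; print("t",o["clock"],"pos",o["eef_pos"].round(1),"yaw",np.degrees(np.arctan2(R[1,0],R[0,0])).round(1),"z",R[:,2].round(3),"q",np.degrees(o["q"]).round(1),"F",o["contact_force"].round(1),"w",round(o["grip_width"],1)); return o
E
python3 -c "
from h import *
st()"
```

```text
t 1.35 pos [454.5   2.3 256.2] yaw 30.1 z [-0. -0. -1.] q [  0.3   6.8  -8.4  74.7  -0.  150.2] F [ 0.9 -0.7 -0.3] w 0.5
```

move_arm:
  motion:
    - {"claw":-1,"travel":[0,0,0],"angular":[0,0,-10.6]}
    - {"claw":-1,"travel":[0,0,0],"angular":[0,0,-10.6]}
    - {"claw":-1,"travel":[0,0,0],"angular":[0,0,-10.6]}
    - {"claw":-1,"travel":[0,0,0],"angular":[0,0,-10.6]}
    - {"claw":-1,"travel":[0,0,0],"angular":[0,0,-10.6]}
    - {"claw":-1,"travel":[0,0,0],"angular":[0,0,-10.6]}
    - {"claw":-1,"travel":[0,0,0],"angular":[0,0,-10.6]}
    - {"claw":-1,"travel":[0,0,0],"angular":[0,0,-10.6]}
    - {"claw":-1,"travel":[0,0,0],"angular":[0,0,-10.6]}
    - {"claw":-1,"travel":[0,0,0],"angular":[0,0,-10.6]}

```text
clock: 2.6
eef_pos: [453.7, 0.3, 256.0]
tcp_rot: [[-0.722, 0.692, -0.001], [0.692, 0.722, 0.0], [0.001, -0.0, -1.0]]
contact_force: [0.5, -0.5, -1.3]
grip_width: 0.3
gripper_force: 0.0
```

move_arm:
  motion:
    - {"claw":-1,"travel":[0,0,0],"angular":[0,0,-10.6]}
    - {"claw":-1,"travel":[0,0,0],"angular":[0,0,-10.6]}
    - {"claw":-1,"travel":[0,0,0],"angular":[0,0,-10.6]}
    - {"claw":-1,"travel":[0,0,0],"angular":[0,0,-10.6]}
    - {"claw":-1,"travel":[0,0,0],"angular":[0,0,-10.6]}
    - {"claw":-1,"travel":[0,0,0],"angular":[0,0,-10.6]}
    - {"claw":-1,"travel":[0,0,0],"angular":[0,0,-10.6]}
    - {"claw":-1,"travel":[0,0,0],"angular":[0,0,-10.6]}
    - {"claw":-1,"travel":[0,0,0],"angular":[0,0,-10.6]}
    - {"claw":-1,"travel":[0,0,0],"angular":[0,0,-10.6]}

```text
clock: 3.85
eef_pos: [453.7, 0.3, 256.0]
tcp_rot: [[-0.466, -0.885, -0.001], [-0.885, 0.466, -0.0], [0.0, 0.001, -1.0]]
contact_force: [-0.5, -0.3, 0.6]
grip_width: 0.1
gripper_force: 0.0
```

move_arm:
  motion:
    - {"claw":-1,"travel":[0,0,35],"angular":[0,0,0]}
    - {"claw":-1,"travel":[0,0,35],"angular":[0,0,0]}
    - {"claw":-1,"travel":[0,0,35],"angular":[0,0,0]}
    - {"claw":-1,"travel":[0,0,29],"angular":[0,0,0]}
    - {"claw":-1,"travel":[0,0,0],"angular":[0,0,0]}

```text
clock: 4.47
eef_pos: [452.4, 0.3, 120.8]
tcp_rot: [[-0.471, -0.882, -0.004], [-0.882, 0.471, -0.0], [0.002, 0.003, -1.0]]
contact_force: [-0.0, 0.0, 0.1]
grip_width: 0.1
gripper_force: 0.0
```

```bash
python3 -c "
from h import *
st(); f=grab('side'); save(f,'side1.png',(220,120,420,270),4)"
```

```text
t 4.475 pos [4.524e+02 3.000e-01 1.208e+02] yaw -118.1 z [-0.004 -0.    -1.   ] q [  0.   11.1 -23.7  55.5  -0.  -61.8] F [-0.   0.   0.1] w 0.1
```

View pics/side1.png

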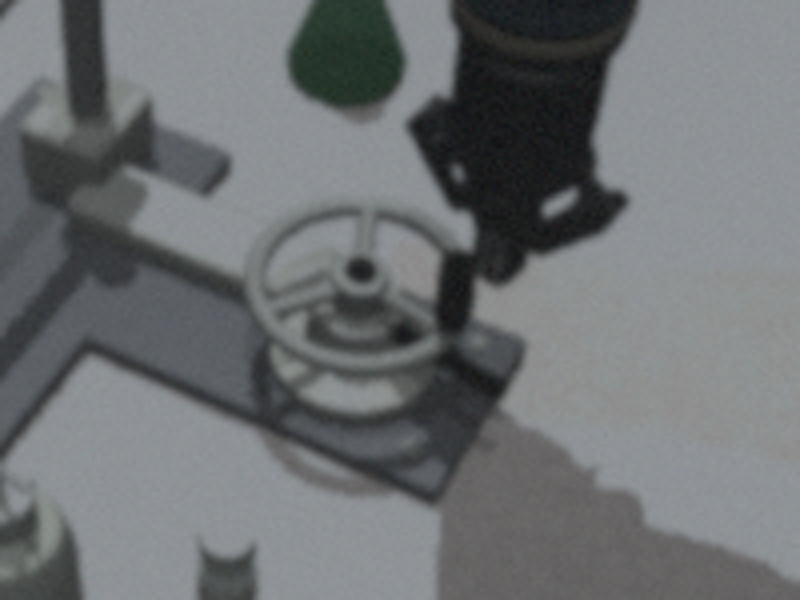

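The shut fingers stand just behind the handle (finger tip at about (500,265) in the crop, handle at (457,285)), and are clear of it. Now push.

move_arm:
  motion:
    - {"claw":-1,"travel":[-6,-1,0],"angular":[0,0,0]}
    - {"claw":-1,"travel":[-6,-1,0],"angular":[0,0,0]}
    - {"claw":-1,"travel":[-6,0,0],"angular":[0,0,0]}
    - {"claw":-1,"travel":[-6.4,1.8,0],"angular":[0,0,6]}
    - {"claw":-1,"travel":[-6.4,1.8,0],"angular":[0,0,6]}
    - {"claw":-1,"travel":[-6.4,1.8,0],"angular":[0,0,6]}
    - {"claw":-1,"travel":[-6.4,1.8,0],"angular":[0,0,6]}
    - {"claw":-1,"travel":[-6.4,1.8,0],"angular":[0,0,6]}

```text
clock: 5.52
eef_pos: [477.6, 45.6, 122.4]
tcp_rot: [[-0.851, -0.525, -0.001], [-0.525, 0.851, -0.0], [0.001, 0.0, -1.0]]
contact_force: [-3.4, -1.7, 2.2]
grip_width: -0.1
gripper_force: 0.3
```

```bash
cat >> h.py <<'E'
def tool():
    o=st(); R=o["tcp_rot"]; h=(R.T[:2,:2]@(HUB-o["eef_pos"][:2])); print("hub in tool",h.round(1),"F tool",(R.T@o["contact_force"]).round(1))
def handle(*names):
    for n in names or("side","top"):
        f=grab(n); W=world(f); d=W[...,:2]-HUB; r=np.hypot(d[...,0],d[...,1])
        dark=f["color"].max(-1)<60
        m=(abs(r-60)<16)&(W[...,2]>98)&(W[...,2]<143)
        P=W[m]
        ang=np.degrees(np.arctan2(P[:,1]-7,P[:,0]-527))
        t=P[P[:,2]>136]
        print(n,"all",len(P),P.mean(0).round(1) if len(P) else 0,"top",len(t),t.mean(0).round(1) if len(t) else 0, "ang",np.degrees(np.arctan2(t[:,1].mean()-7,t[:,0].mean()-527)) if len(t) else 0)
E
python3 -c "
from h import *
tool();handle();save(dict(np.load('side.npz')),'side2.png',(220,120,420,270),4)"
```

```text
t 5.525 pos [477.6  45.6 122.4] yaw -148.3 z [-0.001 -0.    -1.   ] q [  5.5  13.8 -19.8  56.4  -0.  -26.2] F [-3.4 -1.7  2.2] w -0.1
hub in tool [-21.8 -58.8] F tool [ 3.7  0.4 -2.2]
side all 232 [488.7  59.4 124.4] top 68 [491.6  57.1 140.2] ang 125.22273412284042
top all 0 0 top 0 0 ang 0
```

View pics/side2.png

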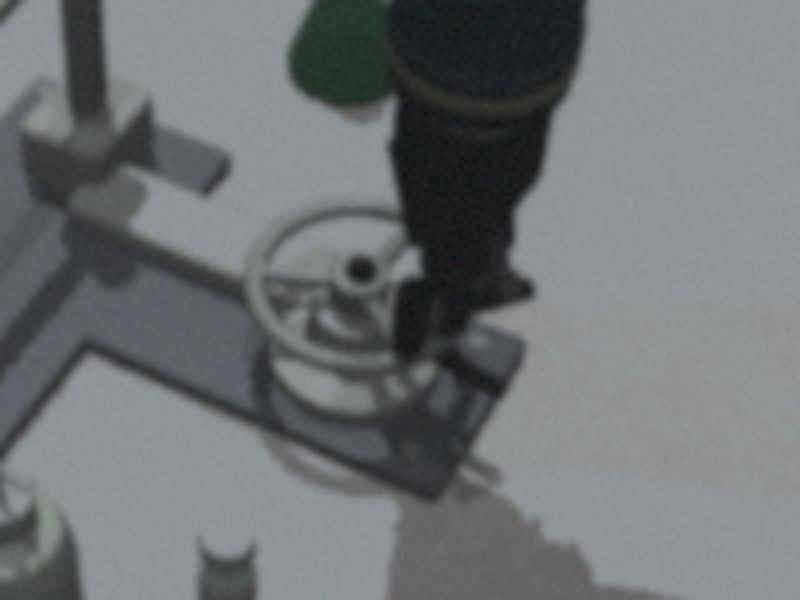

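The push works: the handle has moved about 30° with about 3.7 N at the contact. Going on round.

move_arm:
  motion:
    - {"claw":-1,"travel":[-6.3,1.9,0],"angular":[0,0,6]}
    - {"claw":-1,"travel":[-6.3,1.9,0],"angular":[0,0,6]}
    - {"claw":-1,"travel":[-6.3,1.9,0],"angular":[0,0,6]}
    - {"claw":-1,"travel":[-6.3,1.9,0],"angular":[0,0,6]}
    - {"claw":-1,"travel":[-6.3,1.9,0],"angular":[0,0,6]}
    - {"claw":-1,"travel":[-6.3,1.9,0],"angular":[0,0,6]}
    - {"claw":-1,"travel":[-6.3,1.9,0],"angular":[0,0,6]}
    - {"claw":-1,"travel":[-6.3,1.9,0],"angular":[0,0,6]}
    - {"claw":-1,"travel":[-6.3,1.9,0],"angular":[0,0,6]}
    - {"claw":-1,"travel":[-6.3,1.9,0],"angular":[0,0,6]}

```text
clock: 6.88
eef_pos: [536.2, 68.7, 122.4]
tcp_rot: [[-0.882, 0.472, -0.0], [0.472, 0.882, 0.001], [0.001, 0.0, -1.0]]
contact_force: [-2.1, 2.0, 1.2]
grip_width: -0.2
gripper_force: 0.0
```

```bash
python3 -c "
from h import *
tool()"
```

```text
t 6.875 pos [536.2  68.7 122.4] yaw 151.9 z [-0.     0.001 -1.   ] q [  7.3  20.5 -10.6  58.9   0.   35.4] F [-2.1  2.   1.2] w -0.2
hub in tool [-21.  -58.7] F tool [ 2.8  0.8 -1.2]
```

move_arm:
  motion:
    - {"claw":-1,"travel":[-6.3,1.9,0],"angular":[0,0,6]}
    - {"claw":-1,"travel":[-6.3,1.9,0],"angular":[0,0,6]}
    - {"claw":-1,"travel":[-6.3,1.9,0],"angular":[0,0,6]}
    - {"claw":-1,"travel":[-6.3,1.9,0],"angular":[0,0,6]}
    - {"claw":-1,"travel":[-6.3,1.9,0],"angular":[0,0,6]}
    - {"claw":-1,"travel":[-6.3,1.9,0],"angular":[0,0,6]}
    - {"claw":-1,"travel":[-6.3,1.9,0],"angular":[0,0,6]}
    - {"claw":-1,"travel":[-6.3,1.9,0],"angular":[0,0,6]}
    - {"claw":-1,"travel":[-6.3,1.9,0],"angular":[0,0,6]}
    - {"claw":-1,"travel":[-6.3,1.9,0],"angular":[0,0,6]}

```text
clock: 8.12
eef_pos: [585.9, 29.7, 122.5]
tcp_rot: [[-0.033, 0.999, 0.0], [0.999, 0.033, 0.001], [0.001, 0.001, -1.0]]
contact_force: [0.8, 3.5, -0.5]
grip_width: 0.1
gripper_force: 0.1
```

```bash
python3 -c "
from h import *
tool();handle()"
```

```text
t 8.125 pos [585.9  29.7 122.5] yaw 91.9 z [ 0.     0.001 -1.   ] q [ 2.9 25.5 -3.  61.5  0.  91. ] F [ 0.8  3.5 -0.5] w 0.1
hub in tool [-20.7 -59.6] F tool [3.5 0.9 0.5]
side all 156 [583.6  35.4 123.7] top 29 [583.1  31.4 139.4] ang 23.508443120260637
top all 0 0 top 0 0 ang 0
```

move_arm:
  motion:
    - {"claw":-1,"travel":[-6.3,1.9,0],"angular":[0,0,6]}
    - {"claw":-1,"travel":[-6.3,1.9,0],"angular":[0,0,6]}
    - {"claw":-1,"travel":[-6.3,1.9,0],"angular":[0,0,6]}
    - {"claw":-1,"travel":[-6.3,1.9,0],"angular":[0,0,6]}
    - {"claw":-1,"travel":[-6.3,1.9,0],"angular":[0,0,6]}
    - {"claw":-1,"travel":[-6.3,1.9,0],"angular":[0,0,6]}
    - {"claw":-1,"travel":[-6.3,1.9,0],"angular":[0,0,6]}
    - {"claw":-1,"travel":[-6.3,1.9,0],"angular":[0,0,6]}
    - {"claw":-1,"travel":[-6.3,1.9,0],"angular":[0,0,6]}
    - {"claw":-1,"travel":[-6.3,1.9,0],"angular":[0,0,6]}

```text
clock: 9.48
eef_pos: [576.7, -32.7, 122.5]
tcp_rot: [[0.849, 0.529, 0.001], [0.529, -0.849, 0.0], [0.001, 0.0, -1.0]]
contact_force: [3.1, 1.4, -0.9]
grip_width: -0.0
gripper_force: 0.4
```

```bash
python3 -c "
from h import *
tool();handle()"
```

```text
t 9.475 pos [576.7 -32.7 122.5] yaw 32.0 z [ 0.001  0.    -1.   ] q [ -3.3  24.5  -4.6  60.9   0.  144.8] F [ 3.1  1.4 -0.9] w -0.0
hub in tool [-21.1 -60. ] F tool [3.4 0.5 0.9]
side all 139 [569.2 -29.2 115.1] top 4 [581.9 -23.8 139.4] ang -29.334076327478694
top all 0 0 top 0 0 ang 0
```

move_arm:
  motion:
    - {"claw":-1,"travel":[-6.3,1.9,0],"angular":[0,0,6]}
    - {"claw":-1,"travel":[-6.3,1.9,0],"angular":[0,0,6]}
    - {"claw":-1,"travel":[-6.3,1.9,0],"angular":[0,0,6]}
    - {"claw":-1,"travel":[0,0,0],"angular":[0,0,0]}
    - {"claw":-1,"travel":[15,0,0],"angular":[0,0,0]}
    - {"claw":-1,"travel":[5,0,-35],"angular":[0,0,0]}
    - {"claw":-1,"travel":[0,0,-35],"angular":[0,0,0]}
    - {"claw":-1,"travel":[0,0,0],"angular":[0,0,-10.6]}
    - {"claw":-1,"travel":[0,0,0],"angular":[0,0,-10.6]}
    - {"claw":-1,"travel":[0,0,0],"angular":[0,0,-10.6]}

```text
clock: 10.82
eef_pos: [581.3, -41.0, 192.2]
tcp_rot: [[0.69, 0.724, -0.0], [0.724, -0.69, -0.0], [-0.0, -0.0, -1.0]]
contact_force: [-0.2, -1.0, 0.8]
grip_width: -0.3
gripper_force: 0.0
```

move_arm:
  motion:
    - {"claw":-1,"travel":[0,0,0],"angular":[0,0,-10.6]}
    - {"claw":-1,"travel":[0,0,0],"angular":[0,0,-10.6]}
    - {"claw":-1,"travel":[0,0,0],"angular":[0,0,-10.6]}
    - {"claw":-1,"travel":[0,0,0],"angular":[0,0,-10.6]}
    - {"claw":-1,"travel":[0,0,0],"angular":[0,0,-10.6]}
    - {"claw":-1,"travel":[0,0,0],"angular":[0,0,-10.6]}
    - {"claw":-1,"travel":[0,0,0],"angular":[0,0,-10.6]}
    - {"claw":-1,"travel":[0,0,0],"angular":[0,0,-10.6]}
    - {"claw":-1,"travel":[0,0,0],"angular":[0,0,-10.6]}
    - {"claw":-1,"travel":[0,0,0],"angular":[0,0,-10.6]}

```text
clock: 12.08
eef_pos: [581.3, -41.0, 192.2]
tcp_rot: [[-0.886, 0.463, -0.001], [0.463, 0.886, 0.0], [0.0, -0.0, -1.0]]
contact_force: [1.0, -0.2, -0.2]
grip_width: -0.2
gripper_force: 0.0
```

move_arm:
  motion:
    - {"claw":-1,"travel":[0,0,0],"angular":[0,0,-10.6]}
    - {"claw":-1,"travel":[0,0,0],"angular":[0,0,-10.6]}
    - {"claw":-1,"travel":[0,0,0],"angular":[0,0,-10.6]}
    - {"claw":-1,"travel":[0,0,0],"angular":[0,0,-10.4]}
    - {"claw":-1,"travel":[0,0,0],"angular":[0,0,0]}

```text
clock: 12.7
eef_pos: [581.3, -41.1, 192.2]
tcp_rot: [[-0.97, -0.243, -0.0], [-0.243, 0.97, -0.0], [0.0, 0.0, -1.0]]
contact_force: [-0.7, -0.7, -0.2]
grip_width: -0.1
gripper_force: 0.0
```

```bash
python3 -c "
from h import *
tool();handle()"
```

```text
t 12.7 pos [581.3 -41.1 192.2] yaw -165.9 z [-0. -0. -1.] q [ -4.   23.    3.6  70.6  -0.  -18.1] F [-0.7 -0.7 -0.2] w -0.1
hub in tool [41.  59.9] F tool [ 0.9 -0.5  0.2]
side all 152 [539.5 -47.4 125.3] top 51 [540.1 -51.  140.2] ang -77.27696697657662
top all 0 0 top 0 0 ang 0
```

move_arm:
  motion:
    - {"claw":-1,"travel":[0,0,35],"angular":[0,0,0]}
    - {"claw":-1,"travel":[0,0,35],"angular":[0,0,0]}
    - {"claw":-1,"travel":[6,0,0],"angular":[0,0,0]}
    - {"claw":-1,"travel":[7,0,0],"angular":[0,0,0]}
    - {"claw":-1,"travel":[6,0,0],"angular":[0,0,0]}
    - {"claw":-1,"travel":[6.3,-1.9,0],"angular":[0,0,6]}
    - {"claw":-1,"travel":[6.3,-1.9,0],"angular":[0,0,6]}
    - {"claw":-1,"travel":[6.3,-1.9,0],"angular":[0,0,6]}
    - {"claw":-1,"travel":[6.3,-1.9,0],"angular":[0,0,6]}
    - {"claw":-1,"travel":[6.3,-1.9,0],"angular":[0,0,6]}

```text
clock: 14.05
eef_pos: [532.8, -56.7, 123.8]
tcp_rot: [[-0.96, 0.282, 0.003], [0.282, 0.96, -0.001], [-0.003, 0.0, -1.0]]
contact_force: [3.2, -1.7, -0.3]
grip_width: -0.3
gripper_force: 1.4
```

```bash
python3 -c "
from h import *
tool();handle()"
```

```text
t 14.05 pos [532.8 -56.7 123.8] yaw 163.6 z [ 0.003 -0.001 -1.   ] q [ -6.1  19.7 -11.5  58.6  -0.   10.3] F [ 3.2 -1.7 -0.3] w -0.3
hub in tool [23.5 59.5] F tool [-3.5 -0.7  0.3]
side all 223 [517.6 -47.3 123.6] top 54 [512.5 -50.6 140.2] ang -104.14148419815345
top all 0 0 top 0 0 ang 0
```

move_arm:
  motion:
    - {"claw":-1,"travel":[6.3,-1.9,0],"angular":[0,0,6]}
    - {"claw":-1,"travel":[6.3,-1.9,0],"angular":[0,0,6]}
    - {"claw":-1,"travel":[6.3,-1.9,0],"angular":[0,0,6]}
    - {"claw":-1,"travel":[6.3,-1.9,0],"angular":[0,0,6]}
    - {"claw":-1,"travel":[6.3,-1.9,0],"angular":[0,0,6]}
    - {"claw":-1,"travel":[6.3,-1.9,0],"angular":[0,0,6]}
    - {"claw":-1,"travel":[6.3,-1.9,0],"angular":[0,0,6]}
    - {"claw":-1,"travel":[6.3,-1.9,0],"angular":[0,0,6]}
    - {"claw":-1,"travel":[6.3,-1.9,0],"angular":[0,0,6]}
    - {"claw":-1,"travel":[6.3,-1.9,0],"angular":[0,0,6]}

```text
clock: 15.4
eef_pos: [476.1, -28.6, 123.2]
tcp_rot: [[-0.239, 0.971, 0.001], [0.971, 0.239, -0.001], [-0.001, 0.001, -1.0]]
contact_force: [0.6, -3.5, 3.1]
grip_width: -0.2
gripper_force: 0.2
```

move_arm:
  motion:
    - {"claw":-1,"travel":[6.3,-1.9,0],"angular":[0,0,6]}
    - {"claw":-1,"travel":[6.3,-1.9,0],"angular":[0,0,6]}
    - {"claw":-1,"travel":[6.3,-1.9,0],"angular":[0,0,6]}
    - {"claw":-1,"travel":[6.3,-1.9,0],"angular":[0,0,6]}
    - {"claw":-1,"travel":[3.2,-0.9,0],"angular":[0,0,3]}
    - {"claw":-1,"travel":[0,0,0],"angular":[0,0,0]}

```text
clock: 16.15
eef_pos: [465.9, -0.7, 122.9]
tcp_rot: [[0.225, 0.974, 0.001], [0.974, -0.225, -0.0], [0.0, 0.001, -1.0]]
contact_force: [-0.5, -0.5, 0.9]
grip_width: 0.3
gripper_force: 0.0
```

```bash
python3 -c "
from h import *
tool();handle();save(dict(np.load('side.npz')),'side3.png',(220,120,420,270),4)"
```

```text
t 16.15 pos [465.9  -0.7 122.9] yaw 77.0 z [ 0.001 -0.    -1.   ] q [-1.000e-01  1.220e+01 -2.190e+01  5.590e+01 -0.000e+00  1.029e+02] F [-0.5 -0.5  0.9] w 0.3
hub in tool [21.3 57.8] F tool [-0.6 -0.4 -0.9]
side all 218 [466.8  18.8 127. ] top 79 [467.8  16.3 140.1] ang 171.05640228547267
top all 0 0 top 0 0 ang 0
```

View pics/side3.png

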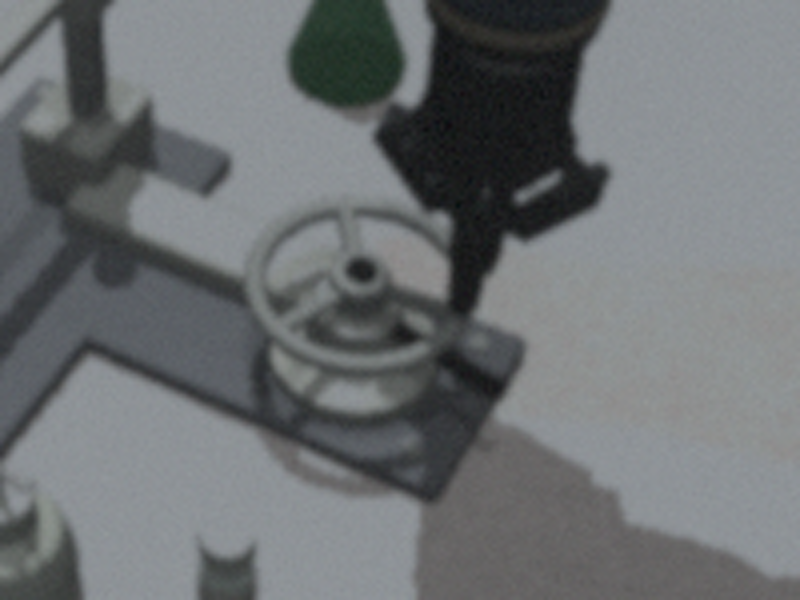

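Handle is at (463,265), with about 15° left to the pointer at (480,370). I'll advance 10°, then back off for a clean measurement.

move_arm:
  motion:
    - {"claw":-1,"travel":[3.6,-1.2,0],"angular":[0,0,3.5]}
    - {"claw":-1,"travel":[3.6,-1.2,0],"angular":[0,0,3.5]}
    - {"claw":-1,"travel":[3.6,-1.2,0],"angular":[0,0,3.5]}
    - {"claw":-1,"travel":[0,0,0],"angular":[0,0,0]}
    - {"claw":-1,"travel":[0,0,0],"angular":[0,0,0]}

```text
clock: 16.88
eef_pos: [465.4, 10.4, 122.3]
tcp_rot: [[0.399, 0.917, 0.0], [0.917, -0.399, 0.0], [0.0, -0.0, -1.0]]
contact_force: [-0.5, -0.5, 0.8]
grip_width: 0.2
gripper_force: 0.0
```

```bash
python3 -c "
from h import *
tool()"
```

```text
t 16.875 pos [465.4  10.4 122.3] yaw 66.5 z [ 0.  0. -1.] q [  1.3  12.2 -21.9  55.8   0.  114.8] F [-0.5 -0.5  0.8] w 0.2
hub in tool [21.4 57.9] F tool [-0.7 -0.2 -0.8]
```

move_arm:
  motion:
    - {"claw":-1,"travel":[-15,0,0],"angular":[0,0,0]}
    - {"claw":-1,"travel":[-15,0,0],"angular":[0,0,0]}
    - {"claw":-1,"travel":[-20,0,0],"angular":[0,0,0]}
    - {"claw":-1,"travel":[0,0,0],"angular":[0,0,0]}

```text
clock: 17.38
eef_pos: [444.6, -36.7, 122.4]
tcp_rot: [[0.403, 0.915, -0.0], [0.915, -0.403, -0.0], [-0.0, -0.0, -1.0]]
contact_force: [0.8, 0.5, -0.1]
grip_width: -0.0
gripper_force: 0.0
```

```bash
cat >> h.py <<'E'
def cmp():
    f0=grab("side"); W=world(f0); d=W[...,:2]-HUB; r=np.hypot(d[...,0],d[...,1]); a=np.degrees(np.arctan2(d[...,1],d[...,0]))
    m=(abs(r-60)<16)&(W[...,2]>98)&(W[...,2]<143)&(abs(a-160)<25); P=W[m]; t=P[P[:,2]>136]
    for Q in(P,t): print(len(Q),Q.mean(0).round(1),"ang",np.degrees(np.arctan2(Q[:,1].mean()-7,Q[:,0].mean()-527)).round(2))
E
python3 -c "
from h import *
tool();cmp();save(dict(np.load('side.npz')),'side4.png',(220,120,420,270),4)"
```

```text
t 17.375 pos [444.6 -36.7 122.4] yaw 66.3 z [-0. -0. -1.] q [ -4.7  10.1 -24.6  55.3  -0.  109. ] F [ 0.8  0.5 -0.1] w -0.0
hub in tool [73.2 57.8] F tool [0.8 0.6 0.1]
161 [471.3  34.9 125.7] ang 153.39
58 [471.4  31.5 139.9] ang 156.25
```

View pics/side4.png

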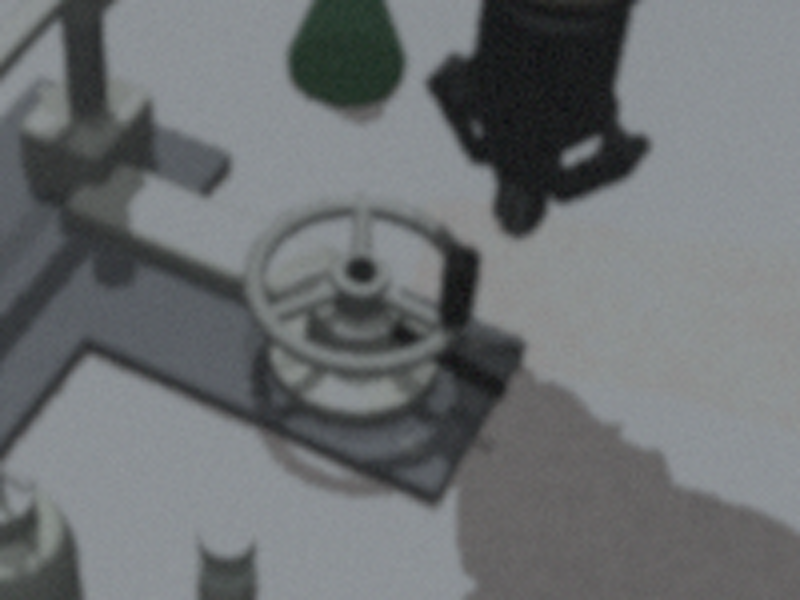

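Against the start image by the same measure, the handle angle is 156.25 now versus 152.7 then, so about 3.4° is left. Coming back with small steps, turned 3.3°.

move_arm:
  motion:
    - {"claw":-1,"travel":[0,0,0],"angular":[0,0,3.3]}
    - {"claw":-1,"travel":[15,-4.4,0],"angular":[0,0,0]}
    - {"claw":-1,"travel":[15,0,0],"angular":[0,0,0]}
    - {"claw":-1,"travel":[12,0,0],"angular":[0,0,0]}
    - {"claw":-1,"travel":[4,0,0],"angular":[0,0,0]}
    - {"claw":-1,"travel":[3,0,0],"angular":[0,0,0]}
    - {"claw":-1,"travel":[2,0,0],"angular":[0,0,0]}
    - {"claw":-1,"travel":[2,0,0],"angular":[0,0,0]}
    - {"claw":-1,"travel":[0,0,0],"angular":[0,0,0]}

```text
clock: 18.55
eef_pos: [465.3, 13.9, 122.2]
tcp_rot: [[0.453, 0.891, -0.0], [0.891, -0.453, -0.0], [-0.0, -0.0, -1.0]]
contact_force: [-1.4, -1.5, -0.5]
grip_width: -0.3
gripper_force: 0.0
```

```bash
python3 -c "
from h import *
tool();cmp()"
```

```text
t 18.55 pos [465.3  13.9 122.2] yaw 63.1 z [-0. -0. -1.] q [  1.7  12.3 -21.9  55.8  -0.  118.7] F [-1.4 -1.5 -0.5] w -0.3
hub in tool [21.8 58.1] F tool [-1.9 -0.6  0.5]
220 [469.3  33.5 125.9] ang 155.36
70 [471.2  31.7 140.4] ang 156.09
```

move_arm:
  motion:
    - {"claw":-1,"travel":[0.4,0,0],"angular":[0,0,0]}
    - {"claw":-1,"travel":[0,0,0],"angular":[0,0,0]}
    - {"claw":-1,"travel":[-15,0,0],"angular":[0,0,0]}
    - {"claw":-1,"travel":[-15,0,0],"angular":[0,0,0]}
    - {"claw":-1,"travel":[-20,0,0],"angular":[0,0,0]}
    - {"claw":-1,"travel":[0,0,0],"angular":[0,0,0]}

```text
clock: 19.35
eef_pos: [442.3, -31.6, 122.4]
tcp_rot: [[0.455, 0.891, 0.0], [0.891, -0.455, -0.0], [0.0, 0.0, -1.0]]
contact_force: [0.7, 0.2, -0.2]
grip_width: -0.3
gripper_force: 0.0
```

```bash
python3 -c "
from h import *
tool();cmp();cmp()"
```

```text
t 19.35 pos [442.3 -31.6 122.4] yaw 63.0 z [ 0. -0. -1.] q [ -4.1   9.8 -25.   55.2   0.  113. ] F [ 0.7  0.2 -0.2] w -0.3
hub in tool [72.9 57.9] F tool [0.5 0.5 0.2]
162 [472.7  37.9 125.8] ang 150.35
57 [473.   34.4 140.3] ang 153.12
159 [472.7  37.8 126.1] ang 150.48
59 [472.7  34.5 139.9] ang 153.16
```

Within about 0.4° of the start. Lift clear and check the whole scene.

move_arm:
  motion:
    - {"claw":-1,"travel":[-30,0,-20],"angular":[0,0,0]}
    - {"claw":-1,"travel":[-30,0,-50],"angular":[0,0,0]}
    - {"claw":-1,"travel":[-40,0,-50],"angular":[0,0,0]}
    - {"claw":-1,"travel":[-40,0,-20],"angular":[0,0,0]}
    - {"claw":-1,"travel":[-40,0,0],"angular":[0,0,0]}
    - {"claw":-1,"travel":[0,0,0],"angular":[0,0,0]}
    - {"claw":-1,"travel":[0,0,0],"angular":[0,0,0]}

```text
clock: 20.32
eef_pos: [362.2, -189.5, 261.0]
tcp_rot: [[0.453, 0.892, 0.0], [0.892, -0.453, 0.0], [0.0, -0.0, -1.0]]
contact_force: [0.3, -0.1, -0.1]
grip_width: 0.1
gripper_force: 0.0
```

```bash
cp side.npz s_.npz; python3 -c "
from h import *
tool();cmp()
a=dict(np.load('top.npz')) 
f=grab('top');g=dict(np.load('side.npz'))
cv2.imwrite('pics/end.png',np.hstack([cv2.resize(x['color'][...,::-1],(400,300)) for x in(f,g)]))
for nm,(a,b) in dict(flask=(550,308),vial=(311,328),small=(264,335),big=(270,273),probe=(375,175)).items():
  W=world(f);a,b=int(a/1.4),int(b/1.4); print(nm,W[b-2:b+3,a-2:a+3].reshape(-1,3).mean(0).round())
"
```

```text
t 20.325 pos [ 362.2 -189.5  261. ] yaw 63.1 z [ 0.  0. -1.] q [-27.6   1.4 -13.6  75.    0.   89.3] F [ 0.3 -0.1 -0.1] w 0.1
hub in tool [249.8  58. ] F tool [0.1 0.3 0.1]
159 [472.7  38.  126.1] ang 150.28
58 [472.9  34.5 140.3] ang 153.06
flask [ 561. -239.   71.]
vial [568. 171.  61.]
small [557. 248.  97.]
big [653. 227. 133.]
probe [778.  40. 208.]
```

View pics/end.png

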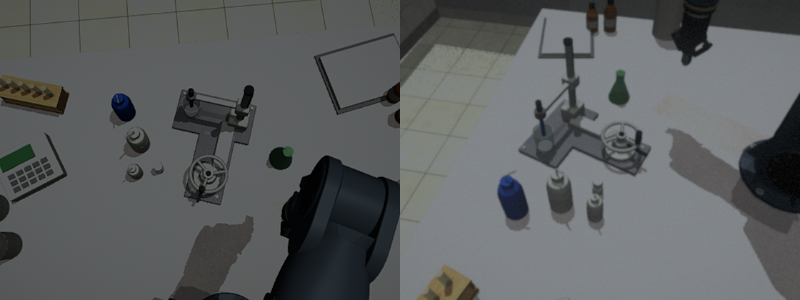

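The end picture shows the handle back over the pointer (top view, (203,185)). The probe-head reading is about 36 mm lower and the electrode is in the beaker. Bottles, vial and flask have not moved, and the hand is clear.

```bash
python3 -c "
from station import env
print(env.finish_job())"
```

```text
the job is handed in; nothing more can be done
None
```

I turned the hand wheel one full turn clockwise and stopped with the handle within about 0.4° of the pointer; the electrode is in the beaker, the bottles, flask, vial and beaker were not touched, the hand is clear, and the job was handed in at about 20 s.

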